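Change the specimen dish behind the tall bottles at a microscope bench

ROBOT

A 6-joint arm with a two-finger parallel gripper is mounted at the origin on the work surface. World frame = base frame: x ahead of the robot, y to its left, z up, the work surface at z = 0. Lengths are in m, angles in rad, forces in N, time in s.
With the tool pointing down it reaches from about 0.35 to 0.775 m from the base axis. Payload 7.3 kg.
Tool frame: the origin (TCP) lies at the centre of the arm's flange, where the gripper is bolted on; the fingertips stand 178 mm ahead of it and the grasp point (between the pads) lies 159 mm ahead of it; z points along the fingers, y is the line along which they close (so a half turn about z gives the same grasp; the last joint's range is limited). The gripper opens to 92 mm and grips with 3 to 60 N. Pads are 19 mm wide; open, the fingers measure 130 mm over their backs; the gripper's body (75 mm by 190 mm) begins 47 mm behind the grasp point.
Start: joints at [1.143, 0.342, 1.524, -0, 1.275, -0.146], TCP at [0.146, 0.504, 0.405] pointing down, gripper open.
Joint ranges: [-2.53, 2.53], [-0.77, 2.02], [0.04, 2.7], [-1, 4.14], [0.28, 2.66], [-3.11, 3.11]. Speed limits (rad/s): [2.57, 2.57, 3.14, 3.14, 3.14, 3.14].

INTERFACE

Orientations are given as [roll, pitch, yaw] about the fixed x, y, z axes, in that order (R = Rz(yaw) Ry(pitch) Rx(roll)).
In Python, from cell import robot gives the robot as it stands.
- The arm moves only by the tool nudge_tcp, called as name(argument=value, ...), one argument or row to a line, values as JSON. Schema: {"type":"object","properties":{"increments":{"type":"array","items":{"type":"array","items":{"type":"number"},"minItems":6,"maxItems":6},"minItems":1,"maxItems":8},"finger_gap":{"type":"number"},"squeeze":{"type":"number"},"only":{"type":"string"},"quiet":{"type":"boolean"},"lines":{"type":"string"}},"required":["increments"],"additionalProperties":false}. increments is a list of rows, 1 to 8 of them, each of 6 numbers: dx, dy, dz in normalised numbers (1 is 0.6 m), then a rotation vector rx, ry, rz in normalised numbers (1 is 180 degrees); each row shifts and turns the commanded pose from where the row before left it, along the tool's axes as they then stand; what a row does not reach is not made up. A row lasts 1/12 s, in which the tool goes at most 0.0417 m and 0.125 rad, less where a joint would pass 70% of its speed; a pose out of reach is approached as far as the arm can. finger_gap is the finger opening in m, set as the call begins (left out keeps the last). The fingers move at their own pace and stop on an object; squeeze is the grip in N (left out, the last holds). Time passes only in rows, so rows that do not move let the fingers close. The tool returns the time, the measured TCP pose, the force, the opening and the grip force at its end. only (a regular expression) keeps the lines of the reply that match it, lines (a string "A,B") keeps lines A to B, and quiet returns only ok. Input that does not fit is refused with a message, and nothing moves.
- robot.observe(): the state, without advancing time (a new reading comes with each control period).
- robot.read_camera(name): name is "side" or "top" or "wrist"; returns a dict with "image" (480x640x3 uint8, red, green, blue), "fx", "fy", "cx", "cy" (pixels), "k1" (the pictures are not rectified: a ray, as slopes to the right and down, at radius r is drawn at 1 + k1 r^2 times it, then the intrinsics apply), "pose" (4x4, takes a point from camera to world coordinates). Camera axes: x right, y down, z forward; pixel columns grow to the right and rows downward; lengths in m; the calibration is good to about 2 mm. A picture is of the moment at which its call begins. There is no depth.
- robot.hand_in(): hands the job in; it is judged then, once.
The state is a dict: "time": time; "qpos": joint angles; "qvel": joint speeds; "joint_efforts": joint torques, N m; "tool_pos": TCP position; "tool_rot": TCP orientation; "contact_force": force on the tool from outside, world axes, zero at the start; "torque": the same for the moment, N m; "opening": finger opening in m; "grip_force": force on a finger pad.
Only numpy, scipy, OpenCV 4.12 (cv2) and the standard library are available. Lean on these libraries where they do the work, as an engineer would, in place of code of your own. Each camera call takes 0.05 s, during which the arm holds its last target. There are 200 camera calls.

TASK

Change the specimen: first clear the amber bottle and the blue-capped lens canister out of the white storage tray and stand them on the grey mat, leaving the dishes alone until both are there. Then put the red dish from the light base into the empty black ring in the tray, put the yellow dish from the tray in the middle of the green light, and only then put the bottle and the canister back, each exactly where it stood at the start. Set everything down upright and gently, without dropping it or tipping it over, and do not disturb the beaker or the green slide box.

Things in the scene. Friction and masses are not known exactly. Their poses are not given: they have to be found in the camera images.
- amber_bottle: Upright amber glass bottle with white paper band and black cap, 115 mm tall, about 150 g. Body 44 mm diameter up to 62 mm, sloping shoulder to 73 mm, cylindrical cap 32 mm diameter from 73 to 115 mm above the underside: grip the cap. Origin: centre of its underside, z up. Starts in the tray's front (robot-side) row, left or right; must finally return to that same spot.
- lens_canister: Upright aluminium lens canister with blue cap, 115 mm tall, about 180 g. Body 43 mm diameter up to 74 mm, cap 44 mm diameter from 74 to 115 mm above the underside: grip the cap. Origin: centre of its underside, z up. Starts in the tray's front row, beside the amber bottle; must finally return to that same spot.
- yellow_dish: Closed round specimen dish with yellow lid, 22 mm tall, about 60 g: clear foot 45 mm diameter up to 10 mm, lid 48 mm diameter from 10 to 22 mm. Origin: centre of its underside, z up. Starts in the back row of the tray, close behind a tall thing; goes on the light base.
- red_dish: Closed round specimen dish with red lid, otherwise the same as the yellow one (22 mm tall, lid 48 mm diameter, about 60 g). Origin: centre of its underside, z up. Starts on the middle of the light base; goes into the black ring.
- ring_mark: Black ring printed on the tray floor, 62 mm outside and 50 mm inside diameter, flat to the touch (nothing to bump into), the empty place in the back row where the red dish must stand. Origin: its centre, at the height of the tray floor.
- store_tray: Fixed white tray, 136 mm (its x) by 196 mm (its y), floor 6 mm above its origin, rim 10 mm high, 4 mm thick. Origin: centre of its underside; +x towards the back row, away from the robot, +y left. Four places: front row x = -27 mm, back row x = +27 mm, each at y = -45 and +45 mm. A tall thing and the dish behind it are 8 mm apart.
- park_mat: Fixed grey mat, the side area for the tall things: 190 mm (its x) by 120 mm (its y), top 4 mm above its origin. Origin: centre of its underside. Left or right of the tray.
- light_base: Fixed round light base, white drum 150 mm diameter, with a green glowing round window 96 mm diameter in its flat top, 42 mm above its origin. Origin: centre of its underside. On the other side of the tray from the mat.
- beaker: Bystander: empty glass beaker, 64 mm diameter, 85 mm tall, beyond the tray. Origin: centre of its underside. Leave alone.
- slide_box: Bystander: green plastic slide box, 75 x 100 x 32 mm, beyond the tray. Origin: centre of its underside. Leave alone.

How it is judged:
By the outcome, as a careful person would: the job done as asked, in the order asked, and still so for the second after the job is handed in, with the robot touching nothing.
It also fails if it takes over 131 s, if anything falls off the work surface, if the arm or the gripper's body presses on something with over 40 N, if the wrist force passes 120 N, or if a joint passes its speed limit or range.

## Working session

There is one attempt and no reset: what is moved stays moved. The work goes in short steps, Python scripts to look and compute and a tool call to move; the robot and the scene stay as the last step left them, time stands still between calls to the robot, and variables do not carry over. Pictures are saved under pics/ and viewed, at most 14 in all, crops included, and the job is handed in when it is done.

```bash
ls; mkdir -p pics; python3 - <<'E'
from cell import robot
import cv2,numpy as np
s=robot.observe();print({k:np.round(v,3).tolist() for k,v in s.items()})
for n in("top","side"):
    c=robot.read_camera(n);cv2.imwrite(f"pics/{n}0.png",c["image"][:,:,::-1])
    print(n,c["fx"],c["fy"],c["cx"],c["cy"],c["k1"],np.round(c["pose"],3).tolist())
E
```

```text
pics
{'time': 0.0, 'qpos': [1.143, 0.343, 1.525, 0.0, 1.275, -0.146], 'qvel': [0.002, -0.0, 0.0, 0.0, -0.001, 0.001], 'joint_efforts': [0.0, -43.123, -24.423, 0.072, 0.056, -0.0], 'tool_pos': [0.146, 0.504, 0.404], 'tool_rot': [-3.14, -0.0, 2.86], 'contact_force': [-0.395, -0.257, -0.318], 'torque': [0.022, -0.045, -0.017], 'grip_force': 0.0, 'opening': 0.092}
top 514.5039702403606 514.5039702403606 322.7336762724224 230.35299293106974 0.031463995881040145 [[0.025, -0.984, 0.175, 0.448], [-1.0, -0.023, 0.01, -0.019], [-0.005, -0.175, -0.984, 0.952], [0.0, 0.0, 0.0, 1.0]]
side 433.7277852022225 433.7277852022225 316.84925729278774 234.9376469058392 -0.039410039889890384 [[-0.944, -0.219, 0.245, 0.365], [-0.329, 0.615, -0.716, 0.682], [0.007, -0.757, -0.653, 0.652], [0.0, 0.0, 0.0, 1.0]]
```

View pics/top0.png

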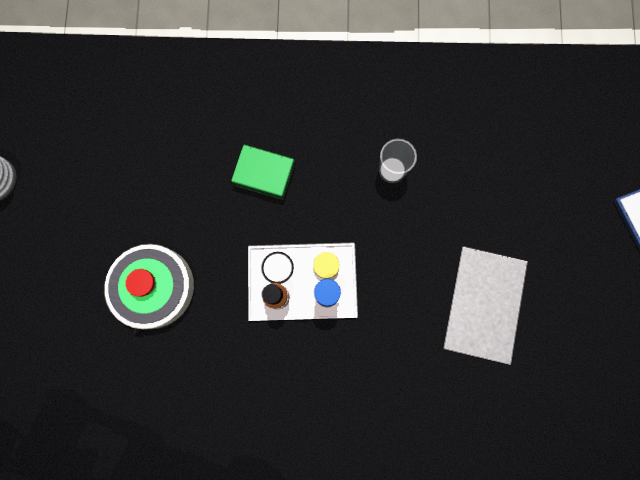

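View pics/side0.png

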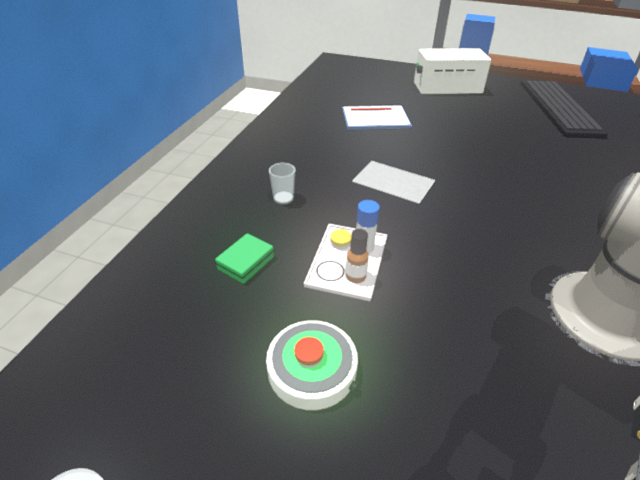

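```bash
cat > h.py <<'E'
import cv2,numpy as np
from cell import robot
def w(c,px,z):
    K=np.array([[c["fx"],0,c["cx"]],[0,c["fy"],c["cy"]],[0,0,1]])
    u=cv2.undistortPoints(np.float64(px).reshape(-1,1,2),K,np.array([c["k1"],0,0,0])).reshape(-1,2)
    P=np.asarray(c["pose"]);d=np.c_[u,np.ones(len(u))]@P[:3,:3].T
    return P[:3,3]+d*((z-P[2,3])/d[:,2])[:,None]
def mask(c,col):
    h,s,v=[a.astype(int) for a in cv2.split(cv2.cvtColor(c["image"],cv2.COLOR_RGB2HSV))]
    hs={"red":((h<8)|(h>172)),"yellow":(h>22)&(h<36),"blue":(h>105)&(h<125),"green":(h>45)&(h<80)}
    m=(s<50)&(v>110) if col=="white" else hs[col]&(s>140)&(v>60)
    return m.astype(np.uint8)*255
def blobs(m,box=(0,0,640,480),amin=100):
    k=np.zeros_like(m);x0,y0,x1,y1=box;k[y0:y1,x0:x1]=m[y0:y1,x0:x1]
    cs,_=cv2.findContours(k,cv2.RETR_EXTERNAL,cv2.CHAIN_APPROX_NONE)
    return sorted([q for q in cs if cv2.contourArea(q)>amin],key=cv2.contourArea)[::-1]
def circ(c,q,z):
    p=w(c,q.reshape(-1,2),z)[:,:2].astype(np.float32);(x,y),(a,b),t=cv2.fitEllipse(p)
    return np.round([x,y,a,b],4)
def rect(c,q,z):
    p=w(c,q.reshape(-1,2),z)[:,:2].astype(np.float32);return cv2.minAreaRect(p)
E
python3 - <<'E'
from h import *
c=robot.read_camera("top")
W=mask(c,"white")
tr=blobs(W,(235,235,370,330),1000)[0]; r=rect(c,tr,.013);print("tray",r)
print("mat",rect(c,blobs(W,(430,240,540,370),1000)[0],.004))
print("base outer",circ(c,blobs(W,(95,235,200,335),1000)[0],.042))
print("window",circ(c,blobs(mask(c,"green"),(95,235,200,335),500)[0],.042))
print("red",circ(c,blobs(mask(c,"red"),(95,235,200,335))[0],.064))
print("yel",circ(c,blobs(mask(c,"yellow"),(235,235,370,330))[0],.028))
print("blue",circ(c,blobs(mask(c,"blue"),(235,235,370,330))[0],.121))
print("box",rect(c,blobs(mask(c,"green"),(225,140,300,200))[0],.032))
dk=(c["image"].max(2)<90).astype(np.uint8)*255
for q in blobs(dk,(255,247,297,312),80): print("dark",cv2.boundingRect(q),circ(c,q,.006),circ(c,q,.121))
s=robot.read_camera("side")
print("S yel",circ(s,blobs(mask(s,"yellow"),(300,200,400,300),50)[0],.028))
print("S red",circ(s,blobs(mask(s,"red"),(280,320,340,380))[0],.064))
print("S window",circ(s,blobs(mask(s,"green"),(260,320,370,410))[0],.042))
print("S tray",rect(s,blobs(mask(s,"white"),(295,215,400,300),500)[0],.013))
for n,c0,b in(("t",c,(240,235,365,330)),("s",s,(290,190,400,305))):
    cv2.imwrite(f"pics/z{n}.png",cv2.resize(c0["image"][b[1]:b[3],b[0]:b[2],::-1],None,fx=3,fy=3))
cv2.imwrite("pics/z.png",np.vstack([cv2.copyMakeBorder(i,0,0,0,400-i.shape[1],cv2.BORDER_CONSTANT) for i in (cv2.imread("pics/zt.png"),cv2.imread("pics/zs.png"))]))
E
```

```text
tray ((0.5210396647453308, 0.025570638477802277), (0.1368677318096161, 0.19665618240833282), 3.0284008979797363)
mat ((0.4882308840751648, -0.30858802795410156), (0.12084727734327316, 0.1900702565908432), 78.25881958007812)
base outer [0.5045 0.2967 0.1466 0.1488]Traceback (most recent call last):
  File "<stdin>", line 7, in <module>
IndexError: list index out of range
```

```bash
sed -i 's/(h>45)&(h<80)/(h>45)\&(h<95)/; s/(s>140)&(v>60)/(s>100)\&(v>60)/' h.py
python3 - <<'E'
from h import *
def t(n,f):
    try: print(n,f())
    except Exception as e: print(n,e)
c=robot.read_camera("top");s=robot.read_camera("side")
print(cv2.cvtColor(c["image"],cv2.COLOR_RGB2HSV)[300,150])
t("window",lambda:circ(c,blobs(mask(c,"green"),(95,235,200,335),300)[0],.042))
t("red",lambda:circ(c,blobs(mask(c,"red"),(95,235,200,335))[0],.064))
t("yel",lambda:circ(c,blobs(mask(c,"yellow"),(235,235,370,330))[0],.028))
t("blue",lambda:circ(c,blobs(mask(c,"blue"),(235,235,370,330))[0],.121))
t("box",lambda:rect(c,blobs(mask(c,"green"),(225,140,300,200))[0],.032))
dk=(c["image"].max(2)<90).astype(np.uint8)*255
for q in blobs(dk,(252,247,300,312),80): t("dark",lambda:(cv2.boundingRect(q),circ(c,q,.006),circ(c,q,.121)))
t("S yel",lambda:circ(s,blobs(mask(s,"yellow"),(300,200,400,300),50)[0],.028))
t("S red",lambda:circ(s,blobs(mask(s,"red"),(280,320,340,380))[0],.064))
t("S window",lambda:circ(s,blobs(mask(s,"green"),(260,320,370,410))[0],.042))
t("S tray",lambda:rect(s,blobs(mask(s,"white"),(295,215,400,300),500)[0],.013))
a=np.deg2rad(3.03);R=np.array([[np.cos(a),-np.sin(a)],[np.sin(a),np.cos(a)]])
for p in((-.027,.045),(-.027,-.045),(.027,.045),(.027,-.045)):print(p,np.round(R@p+[.5210,.0256],4))
im=[cv2.resize(c0["image"][b[1]:b[3],b[0]:b[2],::-1],None,fx=3,fy=3) for c0,b in((c,(240,235,365,330)),(s,(290,190,400,305)))]
cv2.imwrite("pics/z.png",np.vstack([cv2.copyMakeBorder(i,0,0,0,400-i.shape[1],cv2.BORDER_CONSTANT) for i in im])[:600])
E
```

```text
[ 69 140 250]
window [0.5047 0.2996 0.0944 0.0954]
red [0.5083 0.3017 0.0449 0.0471]
yel [ 0.55   -0.0175  0.0446  0.0453]
blue [ 0.4958 -0.0201  0.0407  0.0424]
box ((0.7232917547225952, 0.10464157164096832), (0.10090051591396332, 0.0763942152261734), 74.53886413574219)
dark ((262, 252, 32, 32), array([0.5457, 0.0725, 0.0565, 0.057 ]), array([0.5338, 0.0613, 0.0496, 0.0501]))
dark ((262, 284, 21, 21), array([0.4961, 0.0795, 0.0349, 0.0379]), array([0.4903, 0.0675, 0.0307, 0.0333]))
S yel [ 0.5474 -0.0125  0.0437  0.052 ]
S red [0.5066 0.3048 0.0429 0.0435]
S window [0.5035 0.2986 0.0944 0.0949]
S tray ((0.5193490982055664, 0.029146283864974976), (0.14224514365196228, 0.26728299260139465), 3.1654036045074463)
(-0.027, 0.045) [0.4917 0.0691]
(-0.027, -0.045) [ 0.4964 -0.0208]
(0.027, 0.045) [0.5456 0.072 ]
(0.027, -0.045) [ 0.5503 -0.0179]
```

View pics/z.png

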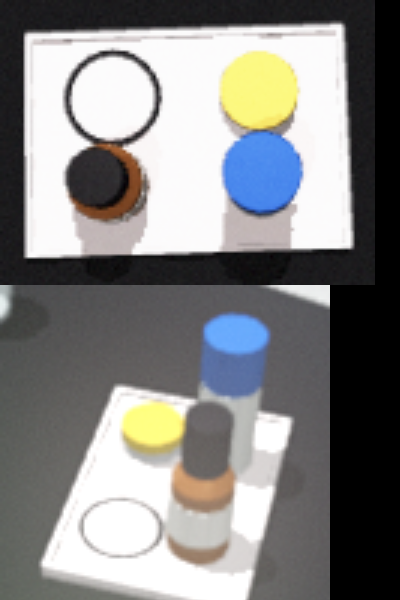

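Careful with the scale: shifts go in shares of 0.6 m and turns go in shares of 180 degrees. That gives: -0.0939 rad is -0.0299.

```bash
cat > look.py <<'E'
import sys
from h import *
c=robot.read_camera("wrist");cv2.imwrite(f"pics/{sys.argv[1]}.png",c["image"][:,:,::-1])
s=robot.observe();print(np.round(s["tool_pos"],4),np.round(s["tool_rot"],3),np.round(c["pose"],3).tolist())
E
```

nudge_tcp(
  increments=[
    [0,0,0,0,0,-0.0299],
    [0,0,0,0,0,-0.0299],
    [0,0,0,0,0,-0.0299],
  ],
  finger_gap=0.092,
)

```text
time: 0.5
tool_pos: [0.146, 0.5043, 0.4046]
tool_rot: [-3.141, -0.0, -3.137]
contact_force: [-0.7, 0.0, -0.0]
opening: 0.0915
grip_force: 0.0
```

nudge_tcp(
  increments=[
    [-0.0367,-0.055,0,0,0,0],
    [-0.0367,-0.055,0,0,0,0],
    [-0.0367,-0.055,0,0,0,0],
    [-0.0367,-0.055,0,0,0,0],
    [-0.0367,-0.055,0,0,0,0],
    [-0.0367,-0.055,0,0,0,0],
    [-0.0367,-0.055,0,0,0,0],
    [-0.0367,-0.055,0,0,0,0],
  ],
)

```text
time: 1.17
tool_pos: [0.3224, 0.2386, 0.4049]
tool_rot: [3.141, 0.0, -3.141]
contact_force: [1.0, 0.6, -0.5]
opening: 0.0916
grip_force: 0.0
```

nudge_tcp(
  increments=[
    [-0.0367,-0.055,0,0,0,0],
    [-0.0367,-0.055,0,0,0,0],
    [-0.0367,-0.055,0,0,0,0],
    [-0.0367,-0.055,0,0,0,0],
    [-0.0367,-0.055,0,0,0,0],
    [-0.0367,-0.055,0,0,0,0],
    [0,0,0,0,0,0],
    [0,0,0,0,0,0],
  ],
  finger_gap=0.062,
)

```text
time: 1.83
tool_pos: [0.4546, 0.0407, 0.4043]
tool_rot: [3.141, -0.001, 3.138]
contact_force: [0.2, 0.2, -0.2]
opening: 0.0619
grip_force: 0.0
```

```bash
python3 look.py w1
```

```text
[0.4539 0.0419 0.4043] [ 3.141e+00 -1.000e-03  3.140e+00] [[0.005, 0.966, 0.259, 0.385], [1.0, -0.005, 0.001, 0.041], [0.002, 0.259, -0.966, 0.384], [0.0, 0.0, 0.0, 1.0]]
```

View pics/w1.png

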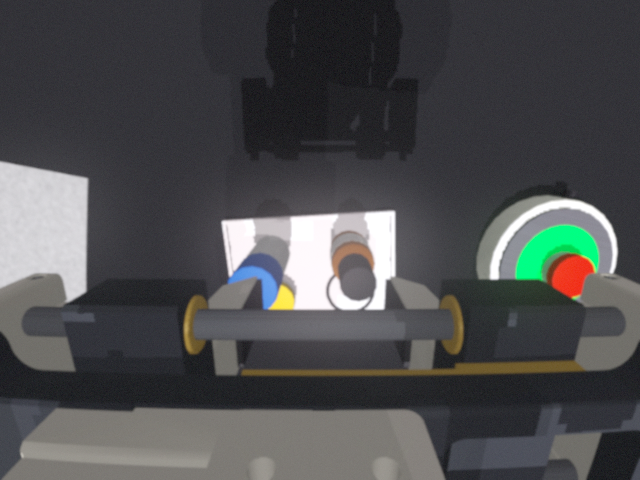

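nudge_tcp(
  increments=[
    [-0.0175,-0.026,0,0,0,0],
    [-0.0175,-0.026,0,0,0,0],
    [-0.0175,-0.026,0,0,0,0],
    [-0.0175,-0.026,0,0,0,0],
    [0,0,0.0425,0,0,0],
    [0,0,0.0425,0,0,0],
    [0,0,0.0425,0,0,0],
    [0,0,0.0425,0,0,0],
  ],
  finger_gap=0.062,
)

```text
time: 2.55
tool_pos: [0.4952, -0.0184, 0.302]
tool_rot: [3.141, 0.0, -3.14]
contact_force: [-0.2, 1.3, -0.4]
opening: 0.0623
grip_force: 0.0
```

nudge_tcp(
  increments=[
    [0,0,0.0342,0,0,0],
    [0,0,0.0333,0,0,0],
    [0,0,0,0,0,0],
    [0,0,0,0,0,0],
  ],
)

```text
time: 2.88
tool_pos: [0.4954, -0.0188, 0.262]
tool_rot: [3.141, -0.002, -3.14]
contact_force: [0.4, -0.7, 0.7]
opening: 0.0617
grip_force: 0.0
```

```bash
python3 - <<'E'
from h import *
c=robot.read_camera("side");cv2.imwrite("pics/s1.png",cv2.resize(c["image"][150:330,240:450,::-1],None,fx=3,fy=3))
E
```

```text
(no output)
```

View pics/s1.png

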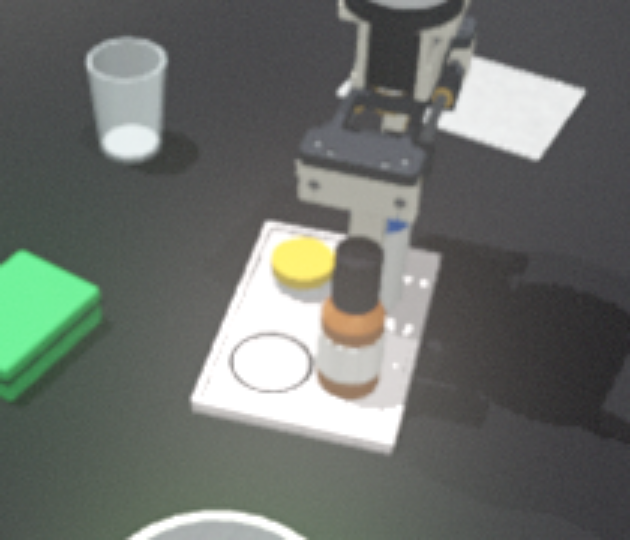

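The gripper straddles the blue cap cleanly (around pixel 395,225 of the crop), with the bottle, ring and yellow dish clear of it. Shift 1.5 mm, close, and lift.

Scaled: -0.0015 m is -0.0025.

nudge_tcp(
  increments=[
    [0,-0.0025,0,0,0,0],
    [0,0,0,0,0,0],
    [0,0,0,0,0,0],
    [0,0,0,0,0,0],
    [0,0,0,0,0,0],
    [0,0,0,0,0,0],
  ],
  finger_gap=0.036,
  squeeze=20,
)

```text
time: 3.43
tool_pos: [0.4963, -0.0216, 0.2631]
tool_rot: [-3.142, 0.002, 3.141]
contact_force: [0.0, 2.1, 5.9]
opening: 0.0438
grip_force: 20.0
```

nudge_tcp(
  increments=[
    [0,0,-0.0083,0,0,0],
    [0,0,-0.025,0,0,0],
    [0,0,-0.0333,0,0,0],
    [0,0,-0.0333,0,0,0],
    [0,0,-0.0333,0,0,0],
    [0,0,-0.0167,0,0,0],
    [0,0,0,0,0,0],
  ],
)

```text
time: 4.02
tool_pos: [0.4962, -0.0218, 0.3544]
tool_rot: [-3.141, 0.004, 3.141]
contact_force: [1.1, 0.4, -2.2]
opening: 0.0439
grip_force: 19.9
```

Scaled: -0.025 m is -0.0417, 0.002 m is 0.0033.

nudge_tcp(
  increments=[
    [0.0033,-0.0183,0,0,0,0],
    [0.0067,-0.0367,0,0,0,0],
    [0.0083,-0.0417,0,0,0,0],
    [0.0083,-0.0417,0,0,0,0],
    [0.0083,-0.0417,0,0,0,0],
    [0.0083,-0.0417,0,0,0,0],
    [0.0083,-0.0417,0,0,0,0],
    [0.0083,-0.0417,0,0,0,0],
  ],
)

```text
time: 4.68
tool_pos: [0.4588, -0.2063, 0.3506]
tool_rot: [3.14, -0.003, 3.141]
contact_force: [0.9, 0.8, -1.6]
opening: 0.0442
grip_force: 19.9
```

nudge_tcp(
  increments=[
    [0.0083,-0.0417,0,0,0,0],
    [0.0083,-0.0417,0,0,0,0],
    [0.0067,-0.0417,0,0,0,0],
    [0.0033,-0.025,0,0,0,0],
    [0,-0.0083,0,0,0,0],
    [0,0,0,0,0,0],
  ],
)

```text
time: 5.18
tool_pos: [0.4435, -0.3006, 0.3512]
tool_rot: [3.14, -0.001, 3.139]
contact_force: [0.1, 0.7, -2.0]
opening: 0.0434
grip_force: 19.9
```

nudge_tcp(
  increments=[
    [0,0,0.025,0,0,0],
    [0,0,0.0333,0,0,0],
    [0,0,0.0333,0,0,0],
    [0,0,0.025,0,0,0],
    [0,0,0.0167,0,0,0],
    [0,0,0.01,0,0,0],
    [0,0,0,0,0,0],
    [0,0,0,0,0,0],
  ],
)

```text
time: 5.85
tool_pos: [0.4442, -0.2993, 0.2665]
tool_rot: [-3.142, 0.0, -3.141]
contact_force: [0.5, -0.7, -1.6]
opening: 0.044
grip_force: 19.9
```

nudge_tcp(
  increments=[
    [0,0,0.0033,0,0,0],
    [0,0,0.0033,0,0,0],
    [0,0,0,0,0,0],
    [0,0,0,0,0,0],
  ],
)

```text
time: 6.18
tool_pos: [0.4439, -0.2997, 0.2625]
tool_rot: [-3.141, 0.0, 3.141]
contact_force: [0.1, 0.4, -2.0]
opening: 0.0435
grip_force: 19.9
```

Scaled: 0.001 m is 0.0017.

nudge_tcp(
  increments=[
    [0,0,0.0017,0,0,0],
    [0,0,0,0,0,0],
    [0,0,0,0,0,0],
  ],
)

```text
time: 6.43
tool_pos: [0.4439, -0.2997, 0.2613]
tool_rot: [-3.142, 0.0, 3.141]
contact_force: [0.8, -0.3, -1.7]
opening: 0.0434
grip_force: 19.9
```

nudge_tcp(
  increments=[
    [0,0,0.0017,0,0,0],
    [0,0,0,0,0,0],
    [0,0,0,0,0,0],
  ],
)

```text
time: 6.68
tool_pos: [0.4441, -0.2996, 0.2612]
tool_rot: [-3.141, 0.001, 3.141]
contact_force: [-0.3, 2.0, 5.2]
opening: 0.044
grip_force: 20.0
```

Scaled: -0.03 m is -0.05, -0.022 m is -0.0367.

nudge_tcp(
  increments=[
    [0,0,0,0,0,0],
    [0,0,0,0,0,0],
    [0,0,0,0,0,0],
    [0,0,-0.0167,0,0,0],
    [0,0,-0.05,0,0,0],
    [0,0,-0.05,0,0,0],
    [0,0,-0.0367,0,0,0],
  ],
  finger_gap=0.062,
)

```text
time: 7.27
tool_pos: [0.444, -0.2998, 0.355]
tool_rot: [-3.14, 0.002, 3.142]
contact_force: [0.6, -0.9, 0.1]
opening: 0.0622
grip_force: 0.0
```

nudge_tcp(
  increments=[
    [-0.0078,0.0613,0,0,0,0],
    [-0.0078,0.0613,0,0,0,0],
    [-0.0078,0.0613,0,0,0,0],
    [-0.0078,0.0613,0,0,0,0],
    [-0.0078,0.0613,0,0,0,0],
    [-0.0078,0.0613,0,0,0,0],
    [-0.0078,0.0613,0,0,0,0],
    [-0.0078,0.0613,0,0,0,0],
  ],
)

```text
time: 7.93
tool_pos: [0.4814, -0.0035, 0.3531]
tool_rot: [-3.141, 0.001, 3.141]
contact_force: [0.6, -0.7, 0.0]
opening: 0.0622
grip_force: 0.0
```

nudge_tcp(
  increments=[
    [-0.0078,0.0613,0,0,0,0],
    [-0.0078,0.0613,0,0,0,0],
    [0,0,0,0,0,0],
    [0,0,0.05,0,0,0],
    [0,0,0.05,0,0,0],
    [0,0,0.0333,0,0,0],
    [0,0,0.0167,0,0,0],
    [0,0,0,0,0,0],
  ],
)

```text
time: 8.6
tool_pos: [0.4905, 0.0681, 0.2608]
tool_rot: [3.142, -0.004, 3.141]
contact_force: [-0.2, -0.5, 0.1]
opening: 0.0621
grip_force: 0.0
```

```bash
python3 - <<'E'
from h import *
c=robot.read_camera("side");t=robot.read_camera("top")
q=blobs(mask(t,"blue"),(380,220,560,400))[0];print(circ(t,q,.119))
cv2.imwrite("pics/s2.png",cv2.resize(c["image"][130:330,240:450,::-1],None,fx=3,fy=3))
E
```

```text
[ 0.4435 -0.2933  0.0414  0.0546]
```

View pics/s2.png

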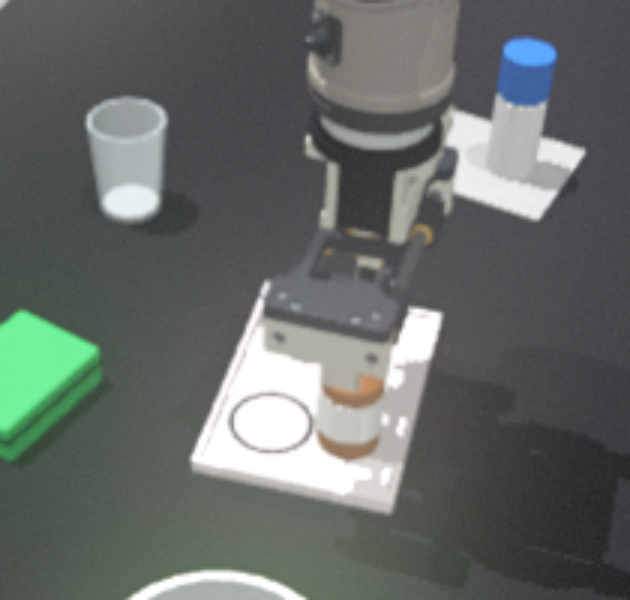

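The canister stands upright on the mat (crop 525,110), and the gripper straddles the bottle cap (crop 350,370). Grip it and carry it.

nudge_tcp(
  increments=[
    [0,0,0,0,0,0],
    [0,0,0,0,0,0],
    [0,0,0,0,0,0],
    [0,0,0,0,0,0],
    [0,0,0,0,0,0],
    [0,0,0,0,0,0],
    [0,0,0,0,0,0],
  ],
  finger_gap=0.024,
  squeeze=20,
)

```text
time: 9.28
tool_pos: [0.491, 0.0684, 0.2625]
tool_rot: [3.142, 0.001, 3.142]
contact_force: [-0.0, -0.3, 2.8]
opening: 0.0314
grip_force: 20.0
```

nudge_tcp(
  increments=[
    [0,0,-0.0083,0,0,0],
    [0,0,-0.025,0,0,0],
    [0,0,-0.0333,0,0,0],
    [0,0,-0.0333,0,0,0],
    [0,0,-0.0333,0,0,0],
    [0,0,-0.0167,0,0,0],
    [0,0,0,0,0,0],
  ],
)

```text
time: 9.87
tool_pos: [0.4913, 0.0684, 0.3545]
tool_rot: [-3.142, 0.004, -3.142]
contact_force: [0.7, -0.6, -1.9]
opening: 0.0317
grip_force: 20.0
```

Scaled: -0.0275 m is -0.0458, -0.02 m is -0.0333.

nudge_tcp(
  increments=[
    [0,-0.0192,0,0,0,0],
    [-0.0042,-0.0333,0,0,0,0],
    [-0.005,-0.0458,0,0,0,0],
    [-0.005,-0.0458,0,0,0,0],
    [-0.005,-0.0458,0,0,0,0],
    [-0.005,-0.0458,0,0,0,0],
    [-0.005,-0.0458,0,0,0,0],
    [-0.005,-0.0458,0,0,0,0],
  ],
)

```text
time: 10.53
tool_pos: [0.5108, -0.1301, 0.3507]
tool_rot: [3.141, -0.003, 3.141]
contact_force: [0.6, 0.3, -0.8]
opening: 0.0314
grip_force: 20.0
```

nudge_tcp(
  increments=[
    [-0.005,-0.0458,0,0,0,0],
    [-0.005,-0.0458,0,0,0,0],
    [-0.005,-0.0458,0,0,0,0],
    [-0.005,-0.0458,0,0,0,0],
    [-0.005,-0.0458,0,0,0,0],
    [-0.005,-0.0458,0,0,0,0],
    [-0.0042,-0.03,0,0,0,0],
    [0,-0.0117,0,0,0,0],
  ],
)

```text
time: 11.2
tool_pos: [0.5311, -0.3213, 0.35]
tool_rot: [3.141, -0.002, 3.139]
contact_force: [0.1, -0.7, -1.8]
opening: 0.0314
grip_force: 20.0
```

nudge_tcp(
  increments=[
    [0,0,0,0,0,0],
    [0,0,0.025,0,0,0],
    [0,0,0.0333,0,0,0],
    [0,0,0.0333,0,0,0],
    [0,0,0.025,0,0,0],
    [0,0,0.0167,0,0,0],
    [0,0,0.01,0,0,0],
    [0,0,0,0,0,0],
  ],
)

```text
time: 11.87
tool_pos: [0.5317, -0.3172, 0.2649]
tool_rot: [3.14, -0.002, -3.141]
contact_force: [-0.8, 0.3, -2.1]
opening: 0.0317
grip_force: 20.0
```

nudge_tcp(
  increments=[
    [0,0,0.0033,0,0,0],
    [0,0,0.0033,0,0,0],
    [0,0,0,0,0,0],
    [0,0,0,0,0,0],
  ],
)

```text
time: 12.2
tool_pos: [0.532, -0.3182, 0.2628]
tool_rot: [-3.141, 0.001, 3.142]
contact_force: [-0.1, -0.0, -2.0]
opening: 0.0315
grip_force: 20.0
```

nudge_tcp(
  increments=[
    [0,0,0.0017,0,0,0],
    [0,0,0,0,0,0],
    [0,0,0,0,0,0],
  ],
)

```text
time: 12.45
tool_pos: [0.5319, -0.3182, 0.2613]
tool_rot: [-3.142, 0.0, 3.141]
contact_force: [0.1, 0.2, -1.8]
opening: 0.0317
grip_force: 20.0
```

nudge_tcp(
  increments=[
    [0,0,0.0017,0,0,0],
    [0,0,0,0,0,0],
    [0,0,0,0,0,0],
  ],
)

```text
time: 12.7
tool_pos: [0.532, -0.3182, 0.2606]
tool_rot: [-3.141, 0.001, 3.142]
contact_force: [-0.2, -0.1, 1.2]
opening: 0.0317
grip_force: 20.0
```

nudge_tcp(
  increments=[
    [0,0,0,0,0,0],
    [0,0,0,0,0,0],
    [0,0,0,0,0,0],
    [0,0,-0.0167,0,0,0],
    [0,0,-0.05,0,0,0],
    [0,0,-0.05,0,0,0],
    [0,0,-0.0367,0,0,0],
  ],
  finger_gap=0.062,
)

```text
time: 13.28
tool_pos: [0.532, -0.3182, 0.3553]
tool_rot: [-3.14, 0.002, 3.142]
contact_force: [0.0, -0.3, 0.5]
opening: 0.062
grip_force: 0.0
```

nudge_tcp(
  increments=[
    [0.0025,0.0647,0,0,0,0],
    [0.0025,0.0647,0,0,0,0],
    [0.0025,0.0647,0,0,0,0],
    [0.0025,0.0647,0,0,0,0],
    [0.0025,0.0647,0,0,0,0],
    [0.0025,0.0647,0,0,0,0],
    [0.0025,0.0647,0,0,0,0],
    [0.0025,0.0647,0,0,0,0],
  ],
)

```text
time: 13.95
tool_pos: [0.5195, -0.006, 0.3532]
tool_rot: [-3.141, 0.001, 3.141]
contact_force: [0.1, -0.5, -0.6]
opening: 0.0619
grip_force: 0.0
```

nudge_tcp(
  increments=[
    [0.0025,0.0647,0,0,0,0],
    [0.0025,0.0647,0,0,0,0],
    [0.0025,0.0647,0,0,0,0],
    [0.0025,0.0647,0,0,0,0],
    [0.0025,0.0647,0,0,0,0],
    [0.0025,0.0647,0,0,0,0],
    [0.0025,0.0647,0,0,0,0],
    [0.0025,0.0647,0,0,0,0],
  ],
)

```text
time: 14.62
tool_pos: [0.5075, 0.3046, 0.3532]
tool_rot: [3.141, 0.001, -3.142]
contact_force: [0.2, -0.3, -1.0]
opening: 0.0622
grip_force: 0.0
```

nudge_tcp(
  increments=[
    [0,0,0,0,0,0],
    [0,0,0.05,0,0,0],
    [0,0,0.0333,0,0,0],
    [0,0,0,0,0,0],
    [0,0,0,0,0,0],
  ],
)

```text
time: 15.03
tool_pos: [0.5079, 0.3025, 0.3022]
tool_rot: [-3.141, -0.002, 3.141]
contact_force: [-0.3, -0.3, 0.2]
opening: 0.062
grip_force: 0.0
```

```bash
python3 - <<'E'
from h import *
c=robot.read_camera("side");t=robot.read_camera("top")
cv2.imwrite("pics/s3.png",np.hstack([cv2.resize(x,(400,600)) for x in(t["image"][220:400,80:200,::-1],c["image"][255:435,250:370,::-1])]))
cv2.imwrite("pics/m3.png",cv2.resize(np.hstack([c["image"][120:240,300:460,::-1],t["image"][240:360,400:560,::-1]]),None,fx=2.4,fy=2.4))
E
```

```text
(no output)
```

View pics/s3.png

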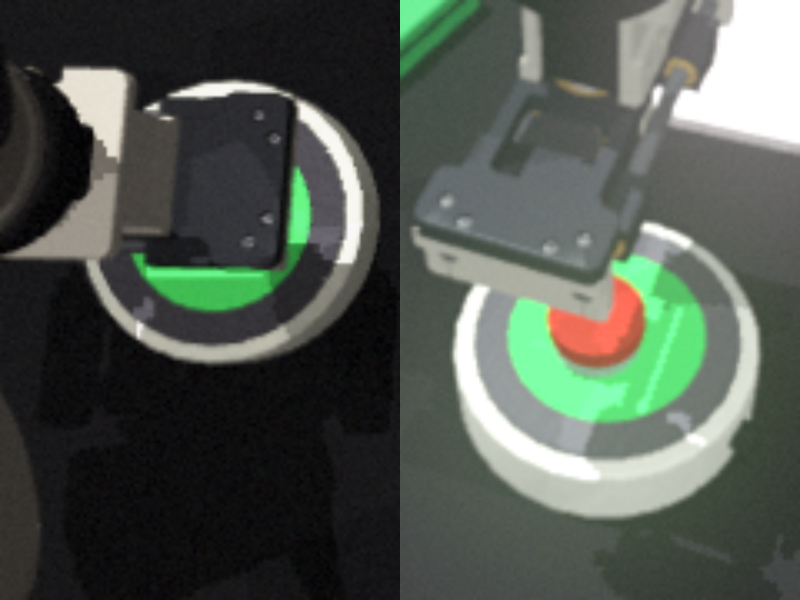

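View pics/m3.png

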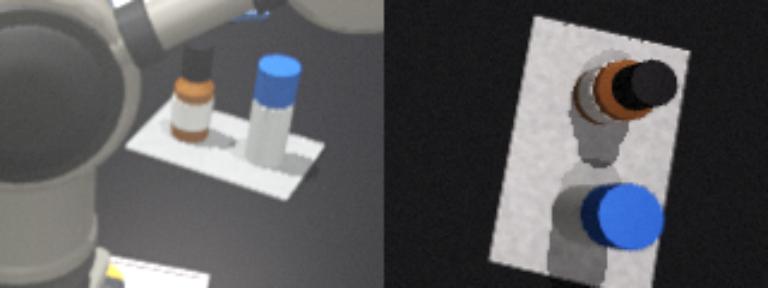

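Both tall things stand on the mat (side crop 195,95 and 270,110), and the gripper is above the red dish (crop 597,320), centred over it. Descend and grip.

Scaled: 0.03 m is 0.05, 0.02 m is 0.0333.

nudge_tcp(
  increments=[
    [0,0,0.05,0,0,0],
    [0,0,0.0333,0,0,0],
    [0,0,0.02,0,0,0],
    [0,0,0.015,0,0,0],
    [0,0,0,0,0,0],
    [0,0,0,0,0,0],
  ],
  finger_gap=0.062,
)

```text
time: 15.63
tool_pos: [0.5085, 0.3027, 0.2323]
tool_rot: [3.141, 0.001, 3.141]
contact_force: [-0.3, -0.0, -0.5]
opening: 0.0619
grip_force: 0.0
```

nudge_tcp(
  increments=[
    [0,0,0,0,0,0],
    [0,0,0,0,0,0],
    [0,0,0,0,0,0],
    [0,0,0,0,0,0],
    [0,0,0,0,0,0],
  ],
  finger_gap=0.04,
  squeeze=15,
)

```text
time: 16.05
tool_pos: [0.5083, 0.3029, 0.2324]
tool_rot: [3.141, 0.002, 3.142]
contact_force: [0.3, -0.1, 6.6]
opening: 0.0472
grip_force: 15.0
```

nudge_tcp(
  increments=[
    [0,0,-0.0083,0,0,0],
    [0,0,-0.025,0,0,0],
    [0,0,-0.0333,0,0,0],
    [0,0,-0.0333,0,0,0],
    [0,0,-0.0167,0,0,0],
    [0,0,0,0,0,0],
    [0,0,0,0,0,0],
  ],
)

```text
time: 16.63
tool_pos: [0.5078, 0.3026, 0.3011]
tool_rot: [3.141, 0.0, 3.141]
contact_force: [-0.0, -0.7, -0.8]
opening: 0.0471
grip_force: 15.0
```

Scaled: -0.0245 m is -0.0408, -0.024 m is -0.04.

nudge_tcp(
  increments=[
    [-0.0028,-0.0183,0,0,0,0],
    [-0.0067,-0.04,0,0,0,0],
    [-0.0067,-0.0408,0,0,0,0],
    [-0.0067,-0.0408,0,0,0,0],
    [-0.0067,-0.0408,0,0,0,0],
    [-0.0067,-0.0408,0,0,0,0],
    [-0.0067,-0.0408,0,0,0,0],
    [-0.0067,-0.0408,0,0,0,0],
  ],
)

```text
time: 17.3
tool_pos: [0.5372, 0.1187, 0.2997]
tool_rot: [-3.141, -0.003, 3.141]
contact_force: [0.3, 0.1, -0.3]
opening: 0.0476
grip_force: 15.0
```

nudge_tcp(
  increments=[
    [-0.0067,-0.0408,0,0,0,0],
    [-0.0067,-0.0267,0,0,0,0],
    [0,-0.0133,0,0,0,0],
    [0,0,0,0,0,0],
    [0,0,0.0333,0,0,0],
    [0,0,0.0333,0,0,0],
    [0,0,0,0,0,0],
    [0,0,0,0,0,0],
  ],
)

```text
time: 17.97
tool_pos: [0.545, 0.0729, 0.2602]
tool_rot: [3.141, -0.003, -3.141]
contact_force: [0.4, -0.3, -1.1]
opening: 0.0471
grip_force: 15.0
```

```bash
python3 - <<'E'
from h import *
c=robot.read_camera("side");s=robot.observe();print(s["tool_pos"])
q=blobs(mask(c,"red"),(250,180,450,330),30)
z=s["tool_pos"][2]-.2323+.064;print(z,[ (cv2.boundingRect(a),circ(c,a,z)) for a in q])
cv2.imwrite("pics/s4.png",cv2.resize(c["image"][180:330,270:420,::-1],None,fx=4,fy=4))
E
```

```text
[0.54552379 0.07287533 0.2613211 ]
0.09302110115156043 []
```

View pics/s4.png

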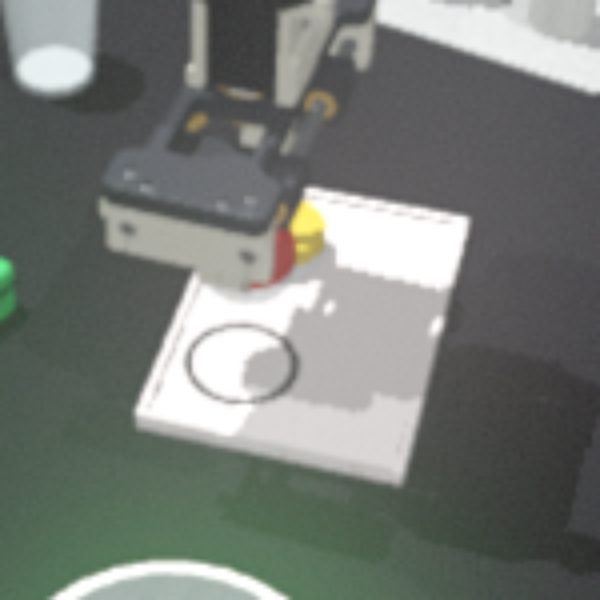

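Red dish is held over the ring (ring at crop 242,363; dish still above it at 275,260). Lower, touch down, release.

Scaled: 0.02 m is 0.0333, 0.015 m is 0.025.

nudge_tcp(
  increments=[
    [0,0,0.025,0,0,0],
    [0,0,0.0333,0,0,0],
    [0,0,0.025,0,0,0],
    [0,0,0.0133,0,0,0],
    [0,0,0.0067,0,0,0],
    [0,0,0,0,0,0],
    [0,0,0,0,0,0],
  ],
)

```text
time: 18.6
tool_pos: [0.546, 0.0723, 0.2001]
tool_rot: [3.142, 0.001, -3.141]
contact_force: [0.3, 1.1, -0.6]
opening: 0.0471
grip_force: 15.0
```

nudge_tcp(
  increments=[
    [0,0,0.0025,0,0,0],
    [0,0,0,0,0,0],
    [0,0,0,0,0,0],
  ],
)

```text
time: 18.85
tool_pos: [0.5458, 0.0722, 0.1983]
tool_rot: [3.141, 0.001, 3.141]
contact_force: [0.9, -1.0, -0.6]
opening: 0.0475
grip_force: 15.0
```

nudge_tcp(
  increments=[
    [0,0,0.0017,0,0,0],
    [0,0,0,0,0,0],
    [0,0,0,0,0,0],
  ],
)

```text
time: 19.1
tool_pos: [0.5456, 0.0722, 0.1967]
tool_rot: [3.141, -0.0, 3.141]
contact_force: [-0.6, -0.2, -0.1]
opening: 0.0469
grip_force: 15.0
```

Scaled: 0.0007 m is 0.0012.

nudge_tcp(
  increments=[
    [0,0,0.0012,0,0,0],
    [0,0,0,0,0,0],
    [0,0,0,0,0,0],
  ],
)

```text
time: 19.35
tool_pos: [0.5457, 0.0722, 0.1964]
tool_rot: [3.142, 0.0, 3.141]
contact_force: [-2.1, -0.4, 4.6]
opening: 0.0467
grip_force: 15.0
```

nudge_tcp(
  increments=[
    [0,0,0,0,0,0],
    [0,0,0,0,0,0],
    [0,0,0,0,0,0],
    [0,0,-0.0167,0,0,0],
    [0,0,-0.05,0,0,0],
    [0,0,-0.0392,0,0,0],
    [0,0,0,0,0,0],
  ],
  finger_gap=0.058,
)

```text
time: 19.93
tool_pos: [0.5471, 0.0723, 0.2646]
tool_rot: [3.142, 0.009, -3.142]
contact_force: [1.5, 0.1, 0.6]
opening: 0.0582
grip_force: 0.0
```

nudge_tcp(
  increments=[
    [-0.002,-0.0375,0,0,0,0],
    [-0.002,-0.0375,0,0,0,0],
    [-0.0018,-0.0375,0,0,0,0],
    [-0.0018,-0.0375,0,0,0,0],
    [0,0,0,0,0,0],
    [0,0,0,0,0,0],
  ],
)

```text
time: 20.43
tool_pos: [0.5502, -0.0187, 0.2596]
tool_rot: [3.141, 0.0, 3.139]
contact_force: [-0.6, -0.9, 0.7]
opening: 0.058
grip_force: 0.0
```

```bash
python3 - <<'E'
from h import *
c=robot.read_camera("side");s=robot.observe();print(s["tool_pos"])
q=blobs(mask(c,"red"),(270,180,420,330),30);print([ (cv2.boundingRect(a),circ(c,a,.028)) for a in q])
cv2.imwrite("pics/s5.png",cv2.resize(c["image"][180:330,270:420,::-1],None,fx=4,fy=4))
E
```

```text
[ 0.55013318 -0.01792833  0.2595764 ]
[((319, 256, 23, 18), array([0.5432, 0.076 , 0.0441, 0.0505]))]
```

View pics/s5.png

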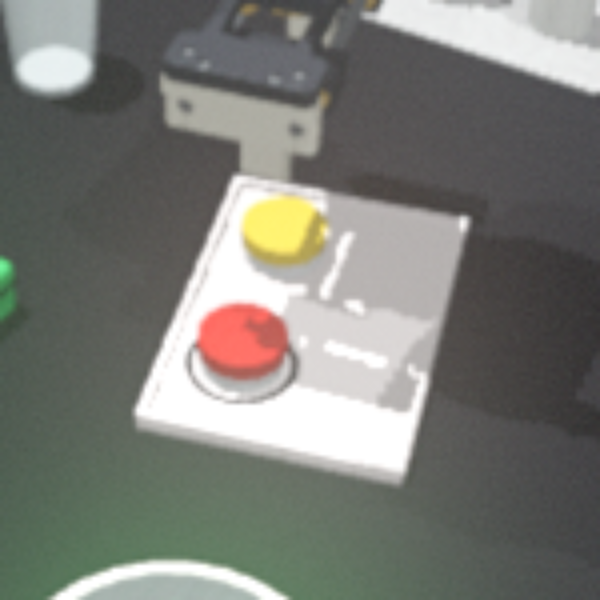

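The red dish stands inside the ring (crop 243,345). Now the yellow one at crop 285,230.

Scaled: 0.02 m is 0.0333, 0.015 m is 0.025.

nudge_tcp(
  increments=[
    [0,0,0.0333,0,0,0],
    [0,0,0.0333,0,0,0],
    [0,0,0.025,0,0,0],
    [0,0,0.0133,0,0,0],
    [0,0,0,0,0,0],
    [0,0,0,0,0,0],
  ],
)

```text
time: 20.98
tool_pos: [0.5503, -0.0172, 0.1966]
tool_rot: [3.141, -0.0, -3.141]
contact_force: [0.7, 0.2, 0.2]
opening: 0.0581
grip_force: 0.0
```

nudge_tcp(
  increments=[
    [0,0,0,0,0,0],
    [0,0,0,0,0,0],
    [0,0,0,0,0,0],
    [0,0,0,0,0,0],
    [0,0,0,0,0,0],
  ],
  finger_gap=0.04,
  squeeze=15,
)

```text
time: 21.4
tool_pos: [0.5506, -0.0177, 0.1975]
tool_rot: [3.142, 0.002, 3.141]
contact_force: [-0.5, 2.0, 5.7]
opening: 0.047
grip_force: 15.0
```

nudge_tcp(
  increments=[
    [0,0,-0.0083,0,0,0],
    [0,0,-0.025,0,0,0],
    [0,0,-0.0417,0,0,0],
    [0,0,-0.0417,0,0,0],
    [0,0,-0.0417,0,0,0],
    [0,0,-0.0167,0,0,0],
    [0,0,0,0,0,0],
    [0,0,0,0,0,0],
  ],
)

```text
time: 22.07
tool_pos: [0.55, -0.0179, 0.3011]
tool_rot: [3.142, -0.0, 3.141]
contact_force: [-0.4, 0.1, -0.9]
opening: 0.0467
grip_force: 15.0
```

Scaled: 0.0275 m is 0.0458, 0.024 m is 0.04.

nudge_tcp(
  increments=[
    [0.0033,0.02,0,0,0,0],
    [0.005,0.04,0,0,0,0],
    [0.0067,0.0458,0,0,0,0],
    [0.0067,0.0458,0,0,0,0],
    [0.0067,0.0458,0,0,0,0],
    [0.0067,0.0458,0,0,0,0],
    [0.0067,0.0458,0,0,0,0],
    [0.0067,0.0458,0,0,0,0],
  ],
)

```text
time: 22.73
tool_pos: [0.52, 0.1851, 0.2996]
tool_rot: [-3.141, -0.004, -3.142]
contact_force: [0.2, 0.3, -0.9]
opening: 0.047
grip_force: 15.0
```

nudge_tcp(
  increments=[
    [0.0067,0.0458,0,0,0,0],
    [0.0067,0.0458,0,0,0,0],
    [0.0067,0.0458,0,0,0,0],
    [0.005,0.0367,0,0,0,0],
    [0.0033,0.0192,0,0,0,0],
    [0,0,0,0,0,0],
    [0,0,0,0,0,0],
  ],
)

```text
time: 23.32
tool_pos: [0.5038, 0.2993, 0.3003]
tool_rot: [-3.14, -0.002, -3.14]
contact_force: [-0.5, -0.2, 0.3]
opening: 0.0468
grip_force: 15.0
```

nudge_tcp(
  increments=[
    [0,0,0.025,0,0,0],
    [0,0,0.0333,0,0,0],
    [0,0,0.025,0,0,0],
    [0,0,0.0167,0,0,0],
    [0,0,0.0067,0,0,0],
    [0,0,0,0,0,0],
    [0,0,0,0,0,0],
  ],
)

```text
time: 23.9
tool_pos: [0.5047, 0.2987, 0.238]
tool_rot: [3.141, 0.001, 3.141]
contact_force: [1.2, 0.4, -0.8]
opening: 0.0472
grip_force: 15.0
```

nudge_tcp(
  increments=[
    [0,0,0.0025,0,0,0],
    [0,0,0,0,0,0],
    [0,0,0,0,0,0],
  ],
)

```text
time: 24.15
tool_pos: [0.5044, 0.2992, 0.2366]
tool_rot: [3.141, 0.001, 3.142]
contact_force: [-0.3, 0.9, -0.1]
opening: 0.0471
grip_force: 15.0
```

Scaled: 0.0015 m is 0.0025.

nudge_tcp(
  increments=[
    [0,0,0.0025,0,0,0],
    [0,0,0,0,0,0],
    [0,0,0,0,0,0],
  ],
)

```text
time: 24.4
tool_pos: [0.5042, 0.2992, 0.2346]
tool_rot: [3.142, 0.0, -3.142]
contact_force: [-0.3, 0.0, -1.0]
opening: 0.047
grip_force: 15.0
```

nudge_tcp(
  increments=[
    [0,0,0.0017,0,0,0],
    [0,0,0,0,0,0],
    [0,0,0,0,0,0],
  ],
)

```text
time: 24.65
tool_pos: [0.5043, 0.2992, 0.2335]
tool_rot: [3.141, 0.0, 3.142]
contact_force: [-0.1, 0.6, -0.2]
opening: 0.0466
grip_force: 15.0
```

nudge_tcp(
  increments=[
    [0,0,0.0017,0,0,0],
    [0,0,0,0,0,0],
    [0,0,0,0,0,0],
  ],
)

```text
time: 24.9
tool_pos: [0.5042, 0.2992, 0.2335]
tool_rot: [3.141, 0.001, 3.142]
contact_force: [-1.6, 0.0, 7.0]
opening: 0.0471
grip_force: 15.0
```

nudge_tcp(
  increments=[
    [0,0,0,0,0,0],
    [0,0,0,0,0,0],
    [0,0,0,0,0,0],
    [0,0,-0.0167,0,0,0],
    [0,0,-0.05,0,0,0],
    [0,0,-0.0667,0,0,0],
    [0,0,-0.0667,0,0,0],
    [0,0,0,0,0,0],
  ],
  finger_gap=0.062,
)

```text
time: 25.57
tool_pos: [0.5055, 0.2998, 0.3616]
tool_rot: [3.136, 0.014, -3.142]
contact_force: [1.2, 0.1, 1.0]
opening: 0.0622
grip_force: 0.0
```

nudge_tcp(
  increments=[
    [-0.0028,-0.0643,0,0,0,0],
    [-0.0028,-0.0643,0,0,0,0],
    [-0.0028,-0.0643,0,0,0,0],
    [-0.0028,-0.0643,0,0,0,0],
    [-0.0028,-0.0643,0,0,0,0],
    [-0.0028,-0.0643,0,0,0,0],
    [-0.0028,-0.0643,0,0,0,0],
    [-0.0028,-0.0643,0,0,0,0],
  ],
)

```text
time: 26.23
tool_pos: [0.5175, -0.0114, 0.3531]
tool_rot: [-3.142, 0.001, 3.142]
contact_force: [1.1, -0.1, -0.7]
opening: 0.062
grip_force: 0.0
```

nudge_tcp(
  increments=[
    [-0.0028,-0.0643,0,0,0,0],
    [-0.003,-0.0643,0,0,0,0],
    [-0.003,-0.0643,0,0,0,0],
    [-0.003,-0.0643,0,0,0,0],
    [-0.003,-0.0643,0,0,0,0],
    [-0.003,-0.0643,0,0,0,0],
    [-0.003,-0.0643,0,0,0,0],
    [-0.0028,-0.064,0,0,0,0],
  ],
)

```text
time: 26.9
tool_pos: [0.5317, -0.3202, 0.353]
tool_rot: [-3.141, 0.001, 3.141]
contact_force: [-0.1, 0.4, -0.2]
opening: 0.062
grip_force: 0.0
```

nudge_tcp(
  increments=[
    [0,0,0,0,0,0],
    [0,0,0,0,0,0],
    [0,0,0,0,0,0],
  ],
)

```text
time: 27.15
tool_pos: [0.5318, -0.318, 0.3524]
tool_rot: [3.141, -0.0, 3.141]
contact_force: [-0.1, 0.3, -0.6]
opening: 0.0618
grip_force: 0.0
```

```bash
python3 - <<'E'
from h import *
c=robot.read_camera("side");t=robot.read_camera("top")
b=(95,235,200,335)
for k,z in(("green",.042),("yellow",.064)):
    print(k,circ(t,blobs(mask(t,k),b)[0],z),circ(c,blobs(mask(c,k),(260,310,370,410))[0],z))
q=blobs(mask(t,"red"),(235,235,370,330));print("red",circ(t,q[0],.028))
cv2.imwrite("pics/s6.png",np.hstack([cv2.resize(x,(400,600)) for x in(t["image"][220:400,80:200,::-1],t["image"][230:365,240:330,::-1])]))
E
```

```text
green [0.5047 0.2996 0.0944 0.0954] [0.5035 0.2987 0.094  0.0948]
yellow [0.5035 0.2974 0.0453 0.0486] [0.5013 0.3016 0.046  0.0522]
red [0.5457 0.0716 0.0463 0.0478]
```

View pics/s6.png

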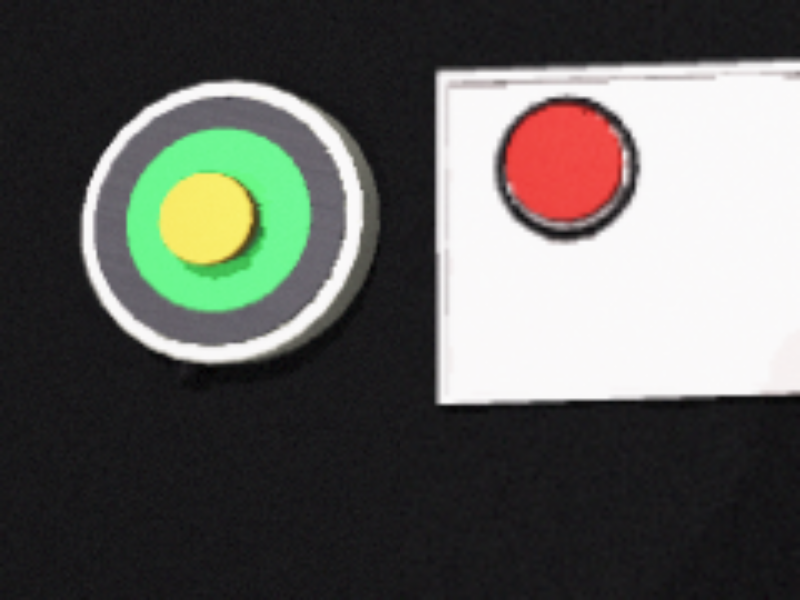

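Yellow is in the middle of the window, and red sits inside the ring. Bottle back next.

Careful with the scale: shifts go in shares of 0.6 m and turns go in shares of 180 degrees. That gives: 0.03 m is 0.05, 0.025 m is 0.0417.

nudge_tcp(
  increments=[
    [0,0,0.0417,0,0,0],
    [0,0,0.05,0,0,0],
    [0,0,0.0367,0,0,0],
    [0,0,0.0242,0,0,0],
    [0,0,0,0,0,0],
    [0,0,0,0,0,0],
  ],
  finger_gap=0.062,
)

```text
time: 27.75
tool_pos: [0.5323, -0.3171, 0.261]
tool_rot: [3.141, -0.001, -3.14]
contact_force: [-0.8, 0.1, -0.1]
opening: 0.0616
grip_force: 0.0
```

nudge_tcp(
  increments=[
    [0,0,0,0,0,0],
    [0,0,0,0,0,0],
    [0,0,0,0,0,0],
    [0,0,0,0,0,0],
    [0,0,0,0,0,0],
    [0,0,0,0,0,0],
    [0,0,0,0,0,0],
  ],
  finger_gap=0.024,
  squeeze=20,
)

```text
time: 28.33
tool_pos: [0.5321, -0.3181, 0.2616]
tool_rot: [3.142, 0.001, 3.141]
contact_force: [0.1, 1.6, 4.0]
opening: 0.0313
grip_force: 20.0
```

nudge_tcp(
  increments=[
    [0,0,-0.0083,0,0,0],
    [0,0,-0.025,0,0,0],
    [0,0,-0.0333,0,0,0],
    [0,0,-0.0333,0,0,0],
    [0,0,-0.0333,0,0,0],
    [0,0,-0.0167,0,0,0],
    [0,0,0,0,0,0],
    [0,0,0,0,0,0],
  ],
)

```text
time: 29.0
tool_pos: [0.5318, -0.3182, 0.3506]
tool_rot: [3.142, -0.0, 3.141]
contact_force: [-0.4, -0.3, -2.8]
opening: 0.0312
grip_force: 20.0
```

Scaled: 0.0275 m is 0.0458, 0.02 m is 0.0333.

nudge_tcp(
  increments=[
    [0,0.0192,0,0,0,0],
    [0.0042,0.0333,0,0,0,0],
    [0.005,0.0458,0,0,0,0],
    [0.005,0.0458,0,0,0,0],
    [0.005,0.0458,0,0,0,0],
    [0.005,0.0458,0,0,0,0],
    [0.005,0.0458,0,0,0,0],
    [0.005,0.0458,0,0,0,0],
  ],
)

```text
time: 29.67
tool_pos: [0.5106, -0.1196, 0.3495]
tool_rot: [3.14, -0.003, 3.142]
contact_force: [0.7, -0.4, -1.2]
opening: 0.0314
grip_force: 20.0
```

nudge_tcp(
  increments=[
    [0.005,0.0458,0,0,0,0],
    [0.005,0.0458,0,0,0,0],
    [0.005,0.0458,0,0,0,0],
    [0.005,0.0458,0,0,0,0],
    [0.005,0.0458,0,0,0,0],
    [0.005,0.0458,0,0,0,0],
    [0.0042,0.03,0,0,0,0],
    [0,0.0125,0,0,0,0],
  ],
)

```text
time: 30.33
tool_pos: [0.4896, 0.0715, 0.3497]
tool_rot: [3.141, -0.003, -3.139]
contact_force: [-0.5, 0.0, -2.0]
opening: 0.0315
grip_force: 20.0
```

nudge_tcp(
  increments=[
    [0,0,0,0,0,0],
    [0,0,0,0,0,0],
    [0,0,0.025,0,0,0],
    [0,0,0.0333,0,0,0],
    [0,0,0.0333,0,0,0],
    [0,0,0.025,0,0,0],
    [0,0,0,0,0,0],
    [0,0,0,0,0,0],
  ],
)

```text
time: 31.0
tool_pos: [0.4911, 0.0677, 0.2805]
tool_rot: [-3.141, -0.002, 3.14]
contact_force: [0.3, 0.1, -2.2]
opening: 0.0312
grip_force: 20.0
```

nudge_tcp(
  increments=[
    [0,0,0.0133,0,0,0],
    [0,0,0.0083,0,0,0],
    [0,0,0.0033,0,0,0],
    [0,0,0,0,0,0],
    [0,0,0,0,0,0],
  ],
)

```text
time: 31.42
tool_pos: [0.4911, 0.0688, 0.2662]
tool_rot: [3.142, 0.0, -3.142]
contact_force: [0.4, 0.7, -1.5]
opening: 0.0314
grip_force: 20.0
```

nudge_tcp(
  increments=[
    [0,0,0.0017,0,0,0],
    [0,0,0,0,0,0],
    [0,0,0,0,0,0],
  ],
)

```text
time: 31.67
tool_pos: [0.4911, 0.0688, 0.2652]
tool_rot: [3.142, 0.0, -3.142]
contact_force: [0.1, 0.2, -1.2]
opening: 0.0314
grip_force: 20.0
```

Scaled: 0.001 m is 0.0017.

nudge_tcp(
  increments=[
    [0,0,0.0017,0,0,0],
    [0,0,0,0,0,0],
    [0,0,0,0,0,0],
  ],
)

```text
time: 31.92
tool_pos: [0.491, 0.0688, 0.264]
tool_rot: [3.142, -0.0, 3.142]
contact_force: [-0.1, -0.7, -1.8]
opening: 0.0318
grip_force: 20.0
```

nudge_tcp(
  increments=[
    [0,0,0.0017,0,0,0],
    [0,0,0,0,0,0],
    [0,0,0,0,0,0],
  ],
  lines="4,4",
)

```text
contact_force: [-1.6, 0.1, 3.7]
```

nudge_tcp(
  increments=[
    [0,0,0.0008,0,0,0],
    [0,0,0,0,0,0],
    [0,0,0,0,0,0],
  ],
)

```text
time: 32.42
tool_pos: [0.4912, 0.0689, 0.2635]
tool_rot: [3.141, 0.002, -3.142]
contact_force: [-1.2, 1.3, 8.5]
opening: 0.0317
grip_force: 20.0
```

nudge_tcp(
  increments=[
    [0,0,0,0,0,0],
    [0,0,0,0,0,0],
    [0,0,0,0,0,0],
    [0,0,-0.0167,0,0,0],
    [0,0,-0.05,0,0,0],
    [0,0,-0.05,0,0,0],
    [0,0,-0.0333,0,0,0],
    [0,0,0,0,0,0],
  ],
  finger_gap=0.062,
)

```text
time: 33.08
tool_pos: [0.4919, 0.0688, 0.3573]
tool_rot: [-3.142, 0.008, 3.142]
contact_force: [0.6, -0.2, 0.7]
opening: 0.0624
grip_force: 0.0
```

nudge_tcp(
  increments=[
    [0.0078,-0.0613,0,0,0,0],
    [0.0078,-0.0613,0,0,0,0],
    [0.0078,-0.0613,0,0,0,0],
    [0.0078,-0.0613,0,0,0,0],
    [0.0078,-0.0613,0,0,0,0],
    [0.0078,-0.0613,0,0,0,0],
    [0.0078,-0.0613,0,0,0,0],
    [0.0078,-0.0613,0,0,0,0],
  ],
)

```text
time: 33.75
tool_pos: [0.4526, -0.2273, 0.3522]
tool_rot: [3.141, -0.001, 3.141]
contact_force: [1.0, -0.8, 0.5]
opening: 0.0621
grip_force: 0.0
```

nudge_tcp(
  increments=[
    [0.0078,-0.0613,0,0,0,0],
    [0.0078,-0.0622,0,0,0,0],
    [0,0,0,0,0,0],
    [0,0,0.0333,0,0,0],
    [0,0,0.05,0,0,0],
    [0,0,0.0417,0,0,0],
    [0,0,0.0258,0,0,0],
    [0,0,0,0,0,0],
  ],
)

```text
time: 34.42
tool_pos: [0.443, -0.2985, 0.2584]
tool_rot: [3.136, -0.006, 3.141]
contact_force: [-0.3, -0.1, 0.6]
opening: 0.0621
grip_force: 0.0
```

```bash
python3 - <<'E'
from h import *
t=robot.read_camera("top");print(robot.observe()["tool_pos"])
dk=(t["image"].max(2)<90).astype(np.uint8)*255
for q in blobs(dk,(252,247,300,312),80): print("dark",cv2.boundingRect(q),circ(t,q,.121))
E
```

```text
[ 0.44358192 -0.2990209   0.26035462]
dark (262, 252, 32, 53) [0.5223 0.0625 0.0467 0.087 ]
```

nudge_tcp(
  increments=[
    [0,0,0,0,0,0],
    [0,0,0,0,0,0],
    [0,0,0,0,0,0],
    [0,0,0,0,0,0],
    [0,0,0,0,0,0],
    [0,0,0,0,0,0],
  ],
  finger_gap=0.036,
  squeeze=20,
)

```text
time: 34.97
tool_pos: [0.4443, -0.2998, 0.2631]
tool_rot: [-3.14, 0.002, 3.142]
contact_force: [-0.9, 0.6, 6.2]
opening: 0.0433
grip_force: 20.0
```

nudge_tcp(
  increments=[
    [0,0,-0.0083,0,0,0],
    [0,0,-0.025,0,0,0],
    [0,0,-0.0333,0,0,0],
    [0,0,-0.0333,0,0,0],
    [0,0,-0.0333,0,0,0],
    [0,0,-0.0167,0,0,0],
    [0,0,0,0,0,0],
    [0,0,0,0,0,0],
  ],
)

```text
time: 35.63
tool_pos: [0.4438, -0.2996, 0.3517]
tool_rot: [3.142, 0.0, 3.141]
contact_force: [-0.6, 0.3, -2.8]
opening: 0.0441
grip_force: 19.9
```

Scaled: 0.025 m is 0.0417, 0.022 m is 0.0367.

nudge_tcp(
  increments=[
    [-0.0033,0.0183,0,0,0,0],
    [-0.0067,0.0367,0,0,0,0],
    [-0.0083,0.0417,0,0,0,0],
    [-0.0083,0.0417,0,0,0,0],
    [-0.0083,0.0417,0,0,0,0],
    [-0.0083,0.0417,0,0,0,0],
    [-0.0083,0.0417,0,0,0,0],
    [-0.0083,0.0417,0,0,0,0],
  ],
)

```text
time: 36.3
tool_pos: [0.4796, -0.1147, 0.3505]
tool_rot: [3.14, -0.003, 3.142]
contact_force: [0.5, -0.6, -1.7]
opening: 0.0439
grip_force: 19.9
```

nudge_tcp(
  increments=[
    [-0.0083,0.0417,0,0,0,0],
    [-0.0083,0.0417,0,0,0,0],
    [-0.0067,0.0417,0,0,0,0],
    [-0.0037,0.025,0,0,0,0],
    [0,0.0095,0,0,0,0],
    [0,0,0,0,0,0],
    [0,0,0,0,0,0],
  ],
)

```text
time: 36.88
tool_pos: [0.4959, -0.021, 0.3513]
tool_rot: [-3.142, -0.002, -3.141]
contact_force: [0.2, 0.1, -1.7]
opening: 0.0433
grip_force: 19.9
```

nudge_tcp(
  increments=[
    [0,0,0.025,0,0,0],
    [0,0,0.0333,0,0,0],
    [0,0,0.0333,0,0,0],
    [0,0,0.025,0,0,0],
    [0,0,0.0133,0,0,0],
    [0,0,0.0067,0,0,0],
    [0,0,0,0,0,0],
    [0,0,0,0,0,0],
  ],
)

```text
time: 37.55
tool_pos: [0.4965, -0.0215, 0.2705]
tool_rot: [-3.141, 0.001, 3.141]
contact_force: [0.1, 0.2, -2.6]
opening: 0.0436
grip_force: 19.9
```

nudge_tcp(
  increments=[
    [0,0,0.0033,0,0,0],
    [0,0,0.0017,0,0,0],
    [0,0,0,0,0,0],
    [0,0,0,0,0,0],
  ],
)

```text
time: 37.88
tool_pos: [0.4963, -0.021, 0.2673]
tool_rot: [-3.142, 0.001, -3.142]
contact_force: [0.1, -0.1, -3.0]
opening: 0.0436
grip_force: 19.9
```

nudge_tcp(
  increments=[
    [0,0,0.0017,0,0,0],
    [0,0,0,0,0,0],
    [0,0,0,0,0,0],
  ],
)

```text
time: 38.13
tool_pos: [0.4962, -0.021, 0.266]
tool_rot: [3.142, -0.0, 3.142]
contact_force: [-0.0, -0.2, -2.5]
opening: 0.0438
grip_force: 19.9
```

Scaled: 0.001 m is 0.0017.

nudge_tcp(
  increments=[
    [0,0,0.0017,0,0,0],
    [0,0,0,0,0,0],
    [0,0,0,0,0,0],
  ],
)

```text
time: 38.38
tool_pos: [0.4963, -0.021, 0.2652]
tool_rot: [3.142, 0.001, 3.142]
contact_force: [-0.2, 0.7, 0.7]
opening: 0.0436
grip_force: 19.9
```

nudge_tcp(
  increments=[
    [0,0,0.0017,0,0,0],
    [0,0,0,0,0,0],
    [0,0,0,0,0,0],
  ],
)

```text
time: 38.63
tool_pos: [0.4965, -0.0209, 0.2651]
tool_rot: [3.141, 0.002, 3.142]
contact_force: [-1.6, 2.6, 8.4]
opening: 0.0438
grip_force: 20.0
```

Touched down. Release, rise, back away and inspect.

Scaled: -0.03 m is -0.05, -0.01 m is -0.0167.

nudge_tcp(
  increments=[
    [0,0,0,0,0,0],
    [0,0,0,0,0,0],
    [0,0,0,0,0,0],
    [0,0,-0.0167,0,0,0],
    [0,0,-0.05,0,0,0],
    [0,0,-0.05,0,0,0],
    [0,0,-0.05,0,0,0],
    [0,0,0,0,0,0],
  ],
  finger_gap=0.062,
)

```text
time: 39.3
tool_pos: [0.4974, -0.0212, 0.3702]
tool_rot: [-3.14, 0.01, -3.142]
contact_force: [0.6, -0.3, 0.5]
opening: 0.0619
grip_force: 0.0
```

nudge_tcp(
  increments=[
    [0.01,-0.05,0,0,0,0],
    [0.01,-0.0583,0,0,0,0],
    [0.01,-0.0583,0,0,0,0],
    [0.01,-0.0583,0,0,0,0],
    [0.01,-0.0583,0,0,0,0],
    [0.01,-0.0583,0,0,0,0],
    [0.01,-0.0583,0,0,0,0],
    [0,0,0,0,0,0],
  ],
)

```text
time: 39.97
tool_pos: [0.4531, -0.2662, 0.3641]
tool_rot: [-3.139, 0.0, 3.137]
contact_force: [-1.0, -0.2, 0.7]
opening: 0.0621
grip_force: 0.0
```

nudge_tcp(
  increments=[
    [0,0,0,0,0,0],
    [0,0,0,0,0,0],
  ],
)

```text
time: 40.13
tool_pos: [0.454, -0.2608, 0.3639]
tool_rot: [3.141, -0.0, 3.141]
contact_force: [0.3, 0.1, -0.1]
opening: 0.0618
grip_force: 0.0
```

```bash
python3 - <<'E'
from h import *
c=robot.read_camera("side");t=robot.read_camera("top")
o=cv2.imread("pics/top0.png")[:,:,::-1]
d=dict(t);d["image"]=o
for n,i in(("before",d),("now",t)):
    dk=(i["image"].max(2)<60).astype(np.uint8)*255
    print(n,circ(i,blobs(mask(i,"blue"),(235,235,370,330))[0],.121),[circ(i,q,.121) for q in blobs(dk,(258,284,288,312),60)],rect(i,blobs(mask(i,"green"),(225,140,300,200))[0],.032))
print("red",circ(t,blobs(mask(t,"red"),(235,235,370,330))[0],.028),"yel",circ(t,blobs(mask(t,"yellow"),(95,235,200,335))[0],.064))
im=[cv2.resize(t["image"][130:340,90:430,::-1],None,fx=1.4,fy=1.4),cv2.resize(c["image"][140:400,200:440,::-1],None,fx=1.13,fy=1.13)]
im[1]=im[1][:294];cv2.imwrite("pics/end.png",np.hstack(im))
E
```

```text
before [ 0.4957 -0.0201  0.0406  0.0424] [array([0.4903, 0.0673, 0.0297, 0.0318])] ((0.7233872413635254, 0.10456296801567078), (0.10088978707790375, 0.07634560018777847), 74.69410705566406)
now [ 0.4946 -0.0199  0.0405  0.0422] [array([0.4901, 0.0669, 0.0296, 0.0319])] ((0.723429262638092, 0.10468214750289917), (0.10091526061296463, 0.0765274167060852), 74.30514526367188)
red [0.5457 0.0716 0.0463 0.0478] yel [0.5035 0.2973 0.0453 0.0488]
```

View pics/end.png

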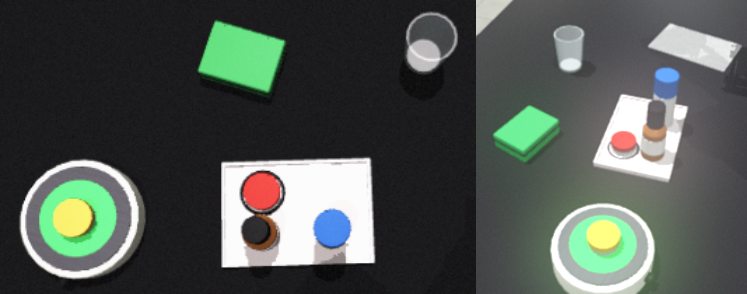

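All is as asked, with the bottle and canister within about 1 mm of their starting pixels and the bystanders untouched.

```bash
python3 -c "
from cell import robot
print(robot.hand_in())"
```

```text
the job is handed in; nothing more can be done
None
```

The specimen change is done and handed in at about 40 s: the red dish is in the ring, the yellow dish is in the middle of the light, and the bottle and canister are back within about 1 mm of their starts; the slide box measured unmoved and the beaker looked untouched.

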